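# Index the vial carriage and fit its cover plate

### The arm

A 7-joint arm with a two-finger parallel gripper is mounted at the origin on the work surface. World frame = base frame: x ahead of the robot, y to its left, z up, the work surface at z = 0. Lengths are in m, angles in rad, forces in N, time in s.
With the tool pointing down it reaches from about 0.35 to 0.9 m from the base axis. Payload 19.9 kg.
Tool frame: the origin (TCP) lies between the finger pads; the fingertips stand 19 mm ahead of it and the grasp point (between the pads) is the TCP; z points along the fingers, y is the direction in which the jaws open and shut (so a half turn about z gives the same grasp; the last joint's range is limited). The gripper opens to 94 mm and grips with 3 to 60 N. Pads are 16 mm wide; open, the fingers measure 119 mm over their backs; the gripper's body (75 mm by 177 mm) begins 78 mm behind the grasp point.
Start: joints at [1.242, 0.417, -0.01, 1.614, 0.005, 1.111, -0.053], TCP at [0.177, -0.599, 0.224] pointing down, gripper open.
Joint ranges: [-2.81, 2.81], [-0.39, 2.02], [-1.27, 1.25], [0.06, 2.57], [-1.19, 4.33], [0.19, 2], [-2.82, 2.82]. Speed limits (rad/s): [1.89, 1.89, 2.39, 2.39, 3.01, 3.01, 3.01].

### API

Orientations are given as a 3x3 rotation matrix whose columns are the frame's x, y, z axes.
In Python, from rig import robot gives the robot as it stands. Calls block until the motion is done:
- robot.move_ptp(position, orientation): joint-space move of the TCP to a pose.
- robot.move_linear(position, velocity=0.15, frame=None, threshold=None): straight line of the TCP; frame=None keeps the orientation; velocity is the mean speed in m/s. With threshold (N) it stops when the force on the tool has changed by that much, and returns True; else False.
- robot.goto_joints(angles): joint-space move.
- robot.gripper_to(opening): finger opening in m; the grip force is fixed at half the most; returns when the fingers have stopped.
- robot.pause(seconds).
- robot.ik(position, orientation): joint angles nearest the present ones, or None.
- robot.get_state(): the state.
- robot.grab_frame(name): name is "scene" or "side" or "wrist"; returns the picture (420x560x3 uint8, red, green, blue); there is no depth.
- robot.camera_info(name): a dict with "fx", "fy", "cx", "cy" (pixels), "rvec" (rotation vector, rad) and "tvec" (3), from world to camera coordinates, as OpenCV has them. Camera axes: x right, y down, z forward; pixel columns grow to the right and rows downward; lengths in m; the calibration is good to about 2 mm. A picture is of the moment at which its call begins: read the wrist's pose just before it. camera_info takes no time and is no camera call; for the wrist camera it gives the pose at the moment of the call.
A pose or a line that the arm cannot do raises robot.PlanningError and nothing moves.
- robot.sign_off(): hands the job in, once; it reports no verdict.
The state is a dict: "time": time; "qpos": joint angles; "joint_vel": joint speeds; "effort": joint torques, N m; "ee_pos": TCP position; "tool_rot": TCP orientation; "force": force on the tool from outside, world axes, zero at the start; "moment": the same for the moment, N m; "opening": finger opening in m.
Only numpy, scipy, OpenCV 4.12 (cv2) and the standard library are available. Lean on these libraries where they do the work, as an engineer would, in place of code of your own. Each camera call takes 0.05 s, during which the arm holds its last target.

### The job

Pull up the plunger knob of the vial carriage, slide the carriage along its rails to the low index block with the hole, and let the plunger go so that it drops fully home in that hole. Then take the cover plate and lower it level over the carriage's two guide pins until it rests on the vial block, letting go of it only once it is down; leave the carriage locked and do not disturb the beaker, bottle and tray standing around.

Things in the scene. Friction and masses are not known exactly. Their poses are not given: they have to be found in the camera images.
- station: Fixed slide station: blue base plate 170 (x) x 370 (y) x 12 mm with two steel rails along its y, on which the carriage slides. Origin: centre of the underside; z up. On its line x = -60 mm stand, in the middle, the parking block and, towards +y and -y, the index block and the end stop. Heights in these texts are above the bench.
- carriage (a joint): position of the carriage along the station's +y axis, m; 0 with the plunger over the middle of the parking slot, range -0.13 to 0.13. Friction about 1.5 N; it stays where it is left. Starts within 10 mm of 0.
- plunger (a joint): how far the plunger is pulled up, m: 0 fully down, 0.016 stop. Spring loaded downwards, 4 N at 0, 8 N at the stop. Its round-ended 8 mm pin reaches 10 mm down into the blocks, so it passes over them when pulled 11 mm or more; let go on top of a block it stays up, let go over a hole or in the gap between blocks it springs down to 0.
- knob_grip (a point): middle of the black plunger knob, an upright cylinder 28 mm in diameter, 24 mm tall, on the plunger axis. It stands on a narrow tongue (36 mm wide, top at 40 mm) on the carriage's -x side; plunger down, this point is at 68 mm. Rises with the plunger, slides with the carriage. Nothing else above 52 mm within 40 mm of the axis. Axes as the station.
- index_block: low flat steel block, 34 (x) x 40 (y) x 14 mm, fixed on the base plate, with one upright round hole in its centre. It stands 75 to 125 mm from the station's centre towards station +y or -y. Origin: centre of the underside; axes as the station.
- index_hole (a point): centre of the index block's hole at its mouth, height 26 mm; hole 10 mm in diameter for the 8 mm pin. When the plunger is in it, knob_grip is straight above.
- end_stop: taller plain steel block without a hole, 34 (x) x 18 (y) x 34 mm, with a black rubber bumper, fixed on the base plate on the side away from the index block. Not to be used. Origin: centre of the underside.
- block_seat (a point): on the carriage: centre of the cover's seat, at the top of the two end bars of the 80 x 110 mm vial block (height 87 mm); 85 mm towards +x from the plunger axis; axes as the station. The two guide pins stand 46 mm towards +y and -y of it: 8 mm diameter, 24 mm above the seat, the top 10 mm tapered to a 3 mm tip. The vials between are sunk in the block, below the seat.
- cover: loose aluminium cover plate, 80 (x) x 116 (y) x 8 mm, about 0.32 kg, lying flat on the bench with its handle up. Origin: centre of the underside; z up. Two through holes, 10 mm in diameter, at 46 mm towards +y and -y. It fits either way round. Seated, its origin is at block_seat and its y axis along the station's y.
- cover_handle (a point): middle of the black bar handle on the cover, 18 mm wide (cover x), 56 mm long (cover y) and 22 mm tall, centred 31 mm above the plate's underside (spans 20 to 42 mm above it). Nothing beside it over the plate.
- beaker: clear plastic beaker, 72 mm in diameter, 95 mm tall, bystander. Origin: centre of the underside.
- bottle: amber bottle with a white cap, 64 mm in diameter, 150 mm tall, bystander. Origin: centre of the underside.
- vial_tray: open white tray with compartments, 100 x 140 x 35 mm, bystander. Origin: centre of the underside.
- park_slot (a point): middle of the slot in the fixed steel parking block, at its mouth, height 26 mm; slot 30 mm long along the station's y, 12 mm wide. The plunger pin starts in it, so the carriage cannot leave until the plunger is pulled.
Mind the look-alikes: they are no part of the job. Leave any purple or red look-alike of the cover alone.

How it is judged:
On the way, in this order (a step that is already met when the one before it is completed fails the run):
1. the plunger is pulled up clear of the parking slot (value of joint plunger above 0.0095 m), for 0.1 s.
2. the carriage stands at the index block with the plunger fully down in its hole (horizontal distance between knob_grip and index_hole below 0.004 m and value of joint plunger below 0.002 m), for 0.2 s.
3. the cover is down on the vial block over both pins while the gripper still holds it (horizontal distance between cover and block_seat below 0.004 m and z of cover in the frame of block_seat below 0.004 m and angle between the z axis of cover and the z axis of block_seat, either way round below 0.06 rad and contact force between the fingers and cover above 0.5 N), for 0.05 s.
At the end, for the whole second after the job is handed in: Plunger within 2 mm of fully down in the index hole (axes within 4 mm); cover at rest, flat within 0.04 rad over both guide pins: underside within 3 mm of the seat height, centre within 4 mm, long side within 0.06 rad of the block's (all of step 2 and horizontal distance between cover and block_seat below 0.004 m and z of cover in the frame of block_seat between -0.003 and 0.003 m and angle between cover's own z axis and vertical below 0.04 rad and angle between the y axis of cover and the y axis of block_seat, either way round below 0.06 rad and linear speed of cover below 0.01 m/s); the robot touches nothing.
It fails at once if a bystander is pushed or tipped (distance of any of beaker, bottle, vial_tray from where it was at the start of the episode above 0.03 m or angle between any of beaker, bottle's own z axis and vertical above 0.4 rad).
It also fails if it takes over 61 s, if anything falls off the work surface, if the arm or the gripper's body presses on something with over 40 N, if the wrist force passes 120 N, or if a joint passes its speed limit or range.

## Working session

There is one attempt and no reset: what is moved stays moved. The work goes in short steps, each a Python script; the robot and the scene stay as the last script left them, time stands still between calls to the robot, and variables do not carry over. Pictures are saved under pics/ and viewed, and the job is handed in when it is done.

```bash
ls; mkdir -p pics; python3 - <<'E'
from rig import robot
import cv2
for n in ("scene","side","wrist"):
    im=robot.grab_frame(n); cv2.imwrite(f"pics/{n}0.png",im[:,:,::-1])
    c=robot.camera_info(n); print(n,c)
s=robot.get_state(); print(s["time"],s["ee_pos"],s["tool_rot"])
E
```

```text
pics
scene {'fx': 520.4125721651291, 'fy': 520.4125721651291, 'cx': 277.6333608046147, 'cy': 218.71447562647842, 'rvec': array([ 2.06844458,  0.69699929, -0.40059233]), 'tvec': array([-0.41069994, -0.12929286,  1.64501165])}
side {'fx': 399.04092528957216, 'fy': 399.04092528957216, 'cx': 280.94847872603646, 'cy': 211.67954213724468, 'rvec': array([ 0.47559921, -2.60280775,  1.34834094]), 'tvec': array([0.47941086, 0.16530042, 0.87956636])}
wrist {'fx': 321.17793511168924, 'fy': 321.17793511168924, 'cx': 275.81352479398026, 'cy': 206.0049418208785, 'rvec': array([-2.32991311,  1.74192709,  0.24421072]), 'tvec': array([-0.6248297 , -0.02908741,  0.39179898])}
0.15 [ 0.17672934 -0.59921825  0.22398643] [[ 9.59150827e-01  2.82895011e-01 -3.23299999e-04]
 [ 2.82895189e-01 -9.59150436e-01  8.68329624e-04]
 [-6.44472160e-05 -9.24319091e-04 -9.99999571e-01]]
```

View pics/scene0.png

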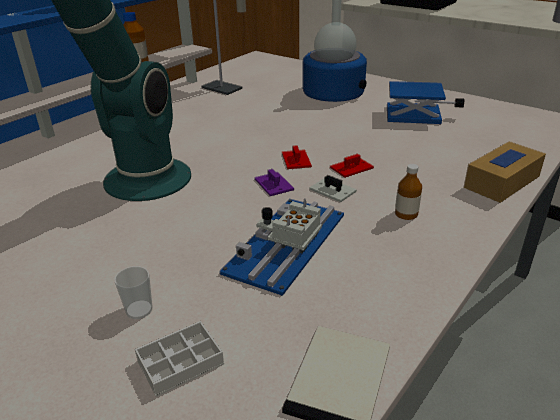

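View pics/side0.png

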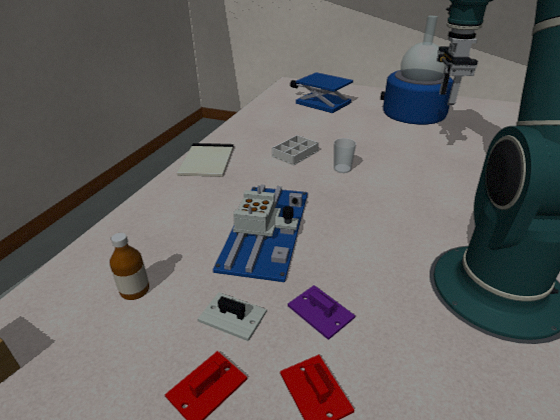

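View pics/wrist0.png

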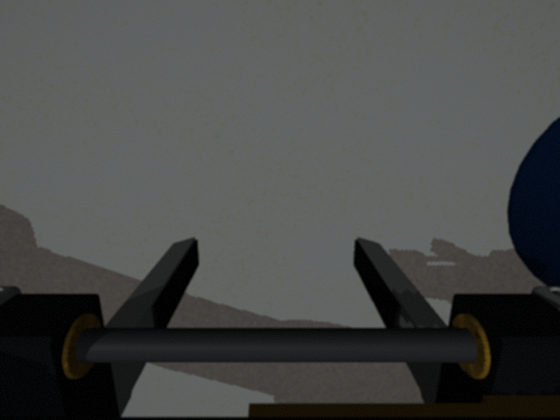

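The scene picture shows the station at about (283,245), with the knob at (267,214) and the end stop with its black bumper at (242,250). In the side picture the low index block is at (281,255), the knob at (287,213) and the end stop at (296,200).

The pieces that could be taken for the cover, by side-picture pixel:
- Aluminium plate with black handle at (232,315): fits the description.
- Purple plate at (321,310): look-alike.
- Red plates at (207,387) and (316,388): look-alikes.

I choose the aluminium plate and will check it in a close crop.

```bash
cat > h.py <<'E'
import numpy as np, cv2
from rig import robot
def cam(n):
    c=robot.camera_info(n); R=cv2.Rodrigues(np.array(c["rvec"],float))[0]; t=np.array(c["tvec"],float)
    K=np.array([[c["fx"],0,c["cx"]],[0,c["fy"],c["cy"]],[0,0,1]]); return K,R,t
def ray(C,uv,z):
    K,R,t=C; o=-R.T@t; d=R.T@np.linalg.inv(K)@np.array([uv[0],uv[1],1.]); return o+d*(z-o[2])/d[2]
def proj(C,p):
    K,R,t=C; q=K@(R@np.array(p,float)+t); return q[:2]/q[2]
def tri(C1,u1,C2,u2):
    P=[c[0]@np.c_[c[1],c[2]] for c in (C1,C2)]
    X=cv2.triangulatePoints(P[0],P[1],np.array(u1,float).reshape(2,1),np.array(u2,float).reshape(2,1))[:,0]; return X[:3]/X[3]
def down(yaw):  # tool y axis (jaw dir) at angle yaw in world xy
    y=np.array([np.cos(yaw),np.sin(yaw),0]); z=np.array([0,0,-1.]); return np.c_[np.cross(y,z),y,z]
def save(n,f,box=None,s=1):
    im=robot.grab_frame(n)
    cv2.imwrite(f,im[:,:,::-1]); return im
E
python3 - <<'E'
from h import *
A,B=cam("scene"),cam("side")
sc=cv2.imread("pics/scene0.png"); sd=cv2.imread("pics/side0.png")
cv2.imwrite("pics/z1.png",cv2.resize(sc[140:300,210:360],None,fx=4,fy=3.75,interpolation=2))
cv2.imwrite("pics/z2.png",cv2.resize(sd[170:350,180:330],None,fx=4,fy=3.33,interpolation=2))
print("knob",tri(A,(267,214),B,(287,213)))
print("handle",tri(A,(333,184),B,(231,307)))
# blue mask base corners
for im,C,n,box in ((sc,A,"scene",(210,360,190,300)),(sd,B,"side",(205,315,180,285))):
    h=cv2.cvtColor(im,cv2.COLOR_BGR2HSV); m=cv2.inRange(h,(100,130,40),(125,255,255)); k=np.zeros_like(m); k[box[2]:box[3],box[0]:box[1]]=m[box[2]:box[3],box[0]:box[1]]
    pts=cv2.findNonZero(k); hull=cv2.convexHull(pts); q=cv2.approxPolyDP(hull,6,True)[:,0]
    print(n,[(tuple(int(v) for v in p),ray(C,p,0.006)[:2].round(3)) for p in q])
E
```

```text
knob [ 0.50144436 -0.01703599  0.06415105]
handle [0.51497874 0.27617688 0.02202747]
scene [((343, 213), array([0.61, 0.18])), ((281, 295), array([ 0.677, -0.19 ])), ((220, 273), array([ 0.514, -0.215])), ((287, 201), array([0.446, 0.139]))]
side [((306, 193), array([ 0.513, -0.209])), ((284, 281), array([0.447, 0.155])), ((214, 272), array([0.607, 0.185])), ((252, 189), array([ 0.673, -0.174]))]
```

View pics/z1.png

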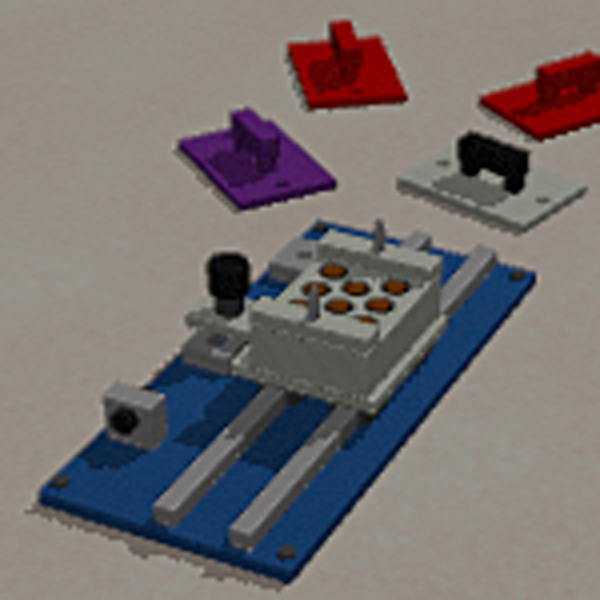

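View pics/z2.png

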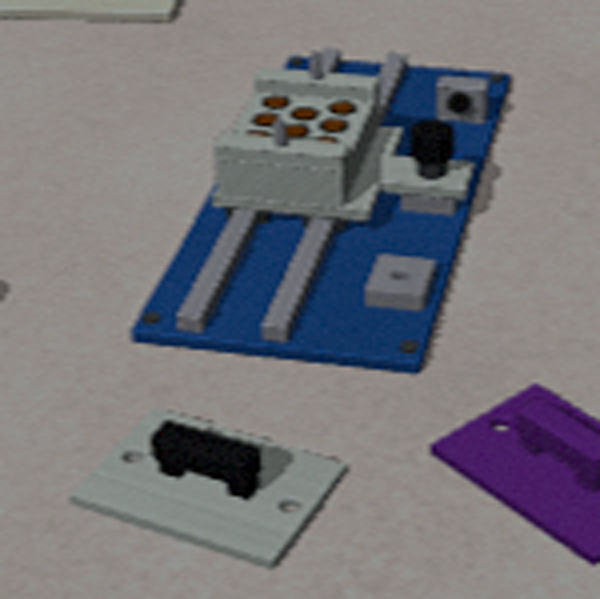

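Station and parts agree with the description: the index block is on the +y side, about 100 mm out, the end stop with bumper is opposite, and the aluminium plate with the black handle is the cover. Next I find the wrist camera's offset and go for a close look.

```bash
python3 - <<'E'
from h import *
C=cam("wrist"); s=robot.get_state(); R=np.array(s["tool_rot"]); p=np.array(s["ee_pos"])
o=-C[1].T@C[2]; off=R.T@(o-p); print("cam in tool",off.round(4)); print("cam axes in tool\n",(R.T@C[1].T).round(3))
a=-1.39
Rt=down(a)
for tgt in ([0.515,-0.01,0.30],[0.50,0.03,0.30]):
    q=robot.ik(tgt,Rt); print(q)
# try knob view
tcp=np.array([0.50,0.03,0.30]); robot.move_ptp(tcp,Rt)
C=cam("wrist"); im=save("wrist","pics/w1.png"); s=robot.get_state(); print(s["time"],s["ee_pos"],np.round(s["qpos"],2))
for P in ([0.501,-0.017,.068],[0.487,0.082,.026],[0.585,0,0.087],[0.515,0.276,0.03]): print(proj(C,P).round(0))
E
```

```text
cam in tool [ 7.960e-02  1.000e-04 -1.605e-01]
cam axes in tool
 [[-0.    -0.962 -0.274]
 [ 1.    -0.     0.001]
 [-0.001 -0.274  0.962]]
[ 0.5243058   0.19861895 -0.64468811  1.77159501  0.12692735  1.21314638
 -1.5455162 ]
[ 0.55838039  0.18455357 -0.76428974  1.80032485  0.13613056  1.21039474
 -1.6356244 ]
2.725 [0.50009777 0.02930604 0.29987419] [ 0.56  0.18 -0.76  1.8   0.14  1.21 -1.64]
[312. 187.]
[236. 177.]
[315. 116.]
[ 92. 131.]
```

View pics/w1.png

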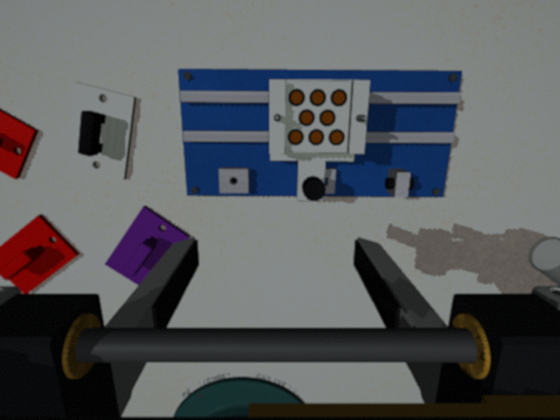

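The wrist view shows everything. The knob is at (313,188), the index hole at (234,181), and the guide pins at (277,118) and (361,118). The end stop is at (402,184), and the cover holes are at (103,98) and (96,164). Now I refine these by masks.

```bash
cat > m.py <<'E'
from h import *
im=cv2.imread("pics/w1.png"); g=cv2.cvtColor(im,cv2.COLOR_BGR2GRAY)
h=cv2.cvtColor(im,cv2.COLOR_BGR2HSV)
def dark(x0,y0,x1,y1,th):
    m=(g[y0:y1,x0:x1]<th).astype(np.uint8); n,l,st,c=cv2.connectedComponentsWithStats(m)
    return [((c[i]+[x0,y0]).round(2).tolist(),st[i][2:5].tolist()) for i in range(1,n) if st[i][4]>3]
C=cam("wrist")
print("hole",dark(224,172,244,190,70))
print("knob",dark(290,165,335,205,45))
print("coverholes",dark(95,90,112,106,90),dark(88,157,105,172,90))
print("handle",dark(70,100,110,160,35))
b=cv2.inRange(h,(100,120,30),(125,255,255)); b[:, :150]=0;b[230:]=0
cs,_=cv2.findContours(b,0,1); c=cv2.convexHull(np.vstack([x for x in cs if cv2.contourArea(x)>50]))
q=cv2.approxPolyDP(c,8,True)[:,0]; print("base",q.tolist())
W=np.array([ray(C,p,0.012)[:2] for p in q]); print(W.round(4), [np.linalg.norm(W[i]-W[i-1]).round(4) for i in range(len(W))])
E
python3 m.py
python3 - <<'E'
import cv2
im=cv2.imread("pics/w1.png")
cv2.imwrite("pics/w1a.png",cv2.resize(im[65:205,175:375],None,fx=4,fy=4,interpolation=0))
cv2.imwrite("pics/w1b.png",cv2.resize(im[70:190,60:160],None,fx=5,fy=5,interpolation=0))
E
```

```text
hole [([233.0, 180.41], [7, 7, 39])]
knob [([292.62, 178.99], [7, 30, 169]), ([329.93, 166.17], [9, 4, 29]), ([314.94, 188.12], [32, 23, 451])]
coverholes [([101.78, 97.73], [7, 8, 37])] [([95.41, 164.52], [6, 6, 29])]
handle [([90.46, 132.77], [26, 43, 848])]
base [[460, 71], [441, 196], [187, 193], [180, 69]]
[[ 0.6743 -0.1822]
 [ 0.5097 -0.211 ]
 [ 0.4488  0.1492]
 [ 0.6118  0.1752]] [np.float64(0.3628), np.float64(0.1671), np.float64(0.3653), np.float64(0.165)]
```

View pics/w1a.png

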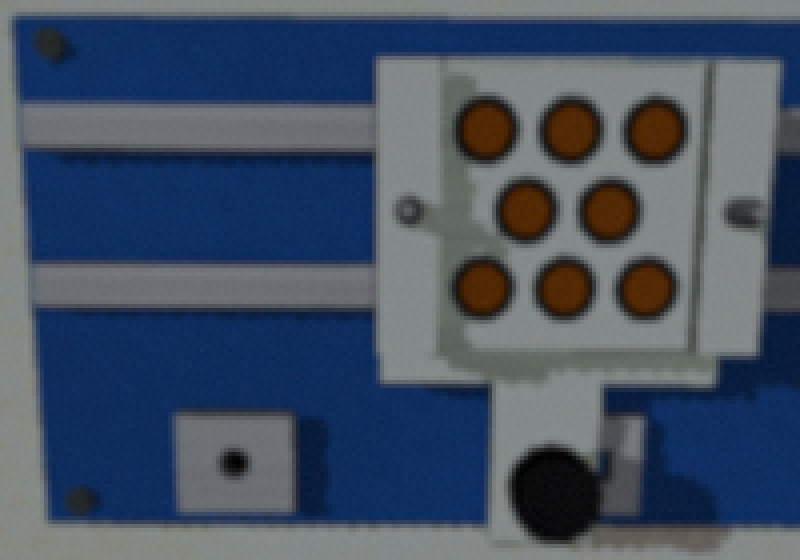

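View pics/w1b.png

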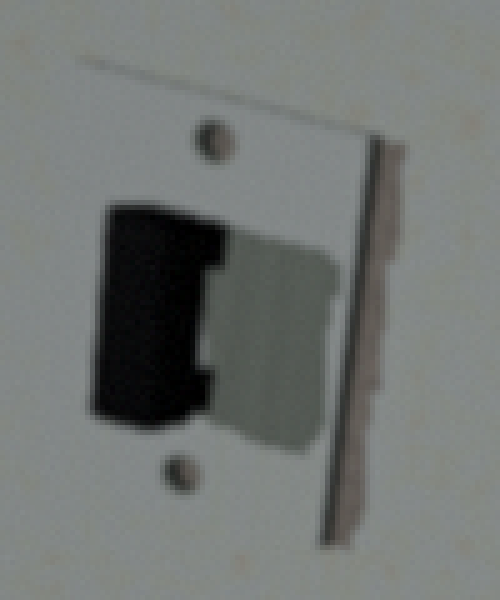

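```bash
python3 - <<'E'
from h import *
C=cam("wrist")
W=np.array([[ 0.6743,-0.1822],[0.5097,-0.211],[0.4488,0.1492],[0.6118,0.1752]])
d=(W[3]-W[0])+(W[2]-W[1]); a=np.arctan2(d[1],d[0]); e=(W[0]-W[1])+(W[3]-W[2]); print("yaw y",a,"yaw x",np.arctan2(e[1],e[0])+np.pi/2, "ctr",W.mean(0))
y=np.array([np.cos(a),np.sin(a)]);x=np.array([y[1],-y[0]]);c=W.mean(0)
def L(n,uv,z):
    p=ray(C,uv,z)[:2]; print(n,p.round(4),"station",[round(float((p-c)@v),4) for v in(x,y)])
    return p
L("hole",(233.2,180.5),.026); L("knobtop",(313.8,187.3),.080); L("knobmid",(314,188),.068)
p1=L("pin+",(277.1,117.6),.111);p2=L("pin-",(363,118),.105)
h1=L("ch1",(102.4,98),.006);h2=L("ch2",(96,164.6),.006); d=h1-h2; print("cover len",np.linalg.norm(d),"yaw",np.arctan2(d[1],d[0]),"ctr",(h1+h2)/2)
L("handle",(86.5,131.5),.042)
E
```

```text
yaw y 1.7410928476498992 yaw x 1.7365389459333866 ctr [ 0.56115 -0.0172 ]
hole [0.4819 0.0852] station [-0.0608, 0.1144]
knobtop [ 0.503  -0.0173] station [-0.0573, 0.0098]
knobmid [ 0.4998 -0.0196] station [-0.0609, 0.008]
pin+ [0.5754 0.0413] station [0.024, 0.0552]
pin- [ 0.5914 -0.049 ] station [0.0244, -0.0365]
ch1 [0.5576 0.2759] station [0.0462, 0.2895]
ch2 [0.4654 0.2819] station [-0.0437, 0.311]
cover len 0.09239256203960117 yaw -0.06475267498053451 ctr [0.5114783  0.27888605]
handle [0.5148 0.276 ] station [0.004, 0.2968]
```

Checks pass: the base measures about 0.365 x 0.167 m, hole spacing on the cover is 92.4 mm (should be 92), the hole sits at station x = -60.8 mm, and the pins are 92 mm apart. I move to a pre-grasp pose over the knob and look again.

```bash
python3 - <<'E'
from h import *
Rt=down(1.739-np.pi)
robot.move_ptp([0.5004,-0.0182,0.15],Rt)
C=cam("wrist"); save("wrist","pics/w2.png"); s=robot.get_state(); print(s["time"],s["ee_pos"])
for P in ([0.5004,-0.0182,.080],[0.4819,0.0852,.026],[.5754,.0413,.111]): print(proj(C,P).round(1))
E
```

```text
3.45 [ 0.50154718 -0.01767023  0.15166894]
[275.9 224.2]
[162.2 206. ]
[198.9 108.4]
```

View pics/w2.png

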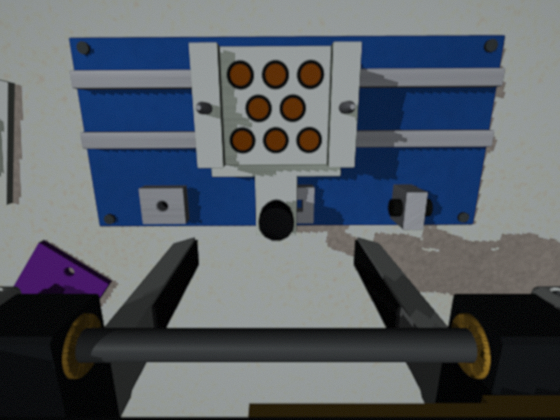

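```bash
python3 - <<'E'
from h import *
im=cv2.imread("pics/w2.png"); g=cv2.cvtColor(im,cv2.COLOR_BGR2GRAY)
C=cam("wrist"); s=robot.get_state(); print(s["ee_pos"])
for n,b,th,z in (("knob",(250,195,300,245),40,.080),("hole",(150,192,176,218),60,.026)):
    m=(g[b[1]:b[3],b[0]:b[2]]<th).astype(np.uint8); k,l,st,c=cv2.connectedComponentsWithStats(m); i=1+np.argmax(st[1:,4])
    cs,_=cv2.findContours((l==i).astype(np.uint8),0,1); cc,r=cv2.minEnclosingCircle(cs[0])
    u=c[i]+b[:2]; print(n,u,st[i],cc,r,ray(C,u,z).round(4))
robot.gripper_to(0.05)
s=robot.get_state(); print(s["time"],s["ee_pos"],s["opening"])
E
```

```text
[ 0.50154718 -0.01767023  0.15166894]
knob [275.99427481 220.26717557] [  10    6   34   39 1048] (26.0, 25.0) 19.416587829589844 [ 0.5038 -0.0177  0.08  ]
hole [162.31081081 205.37837838] [ 8  9 10 10 74] (12.45348834991455, 13.10465145111084) 4.925860404968262 [0.4829 0.0854 0.026 ]
4.275 [ 0.50041863 -0.01820197  0.14999151] 0.04987431677836614
```

```bash
python3 - <<'E'
from h import *
robot.move_linear([0.5015,-0.018,0.070],velocity=0.08)
robot.gripper_to(0.0)
s=robot.get_state(); print(s["time"],s["ee_pos"],s["opening"],s["force"])
robot.move_linear([0.5015,-0.018,0.0836],velocity=0.03)
robot.pause(0.2)
s=robot.get_state(); print(s["time"],s["ee_pos"],s["opening"],s["force"])
save("wrist","pics/w3.png"); save("side","pics/s3.png")
E
python3 -c "
import cv2
a=cv2.imread('pics/s3.png')[150:290,190:330];b=cv2.imread('pics/w3.png')
cv2.imwrite('pics/s3z.png',cv2.hconcat([cv2.resize(a,(380,380)),cv2.resize(b,(420,380))]))"
```

```text
5.9083 [ 0.50162473 -0.01803063  0.07018151] 0.027584559256489685 [-0.36460925 -0.10646304  3.3914518 ]
6.7083 [ 0.50151599 -0.0180475   0.08349009] 0.027123704546660007 [ 3.11665161 -0.61215562 -8.00517042]
```

View pics/s3z.png

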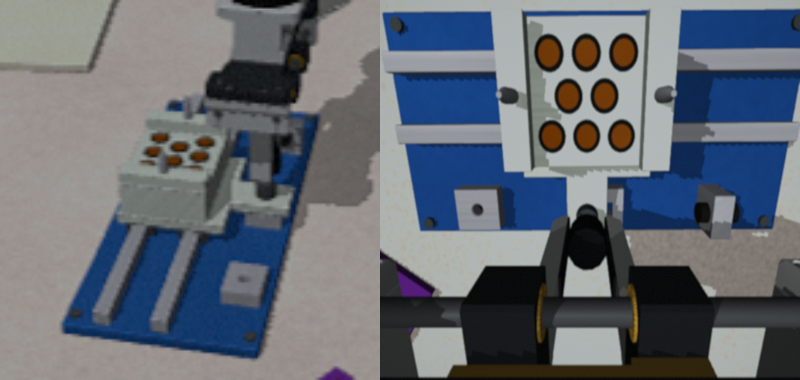

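The knob is held. The -8 N load matches the spring at about 13 mm, and the plunger shaft is visible under the knob. Now I slide the carriage.

```bash
python3 - <<'E'
from h import *
y=np.array([np.cos(1.739),np.sin(1.739)]); p=np.array([0.5015,-0.018])+0.105*y
r=robot.move_linear([p[0],p[1],0.0836],velocity=0.06,threshold=12)
robot.pause(0.2); s=robot.get_state(); print(r,s["time"],s["ee_pos"],p,s["opening"],s["force"])
save("wrist","pics/w4.png"); save("side","pics/s4.png")
E
python3 -c "
import cv2
a=cv2.imread('pics/s4.png')[170:310,190:330];b=cv2.imread('pics/w4.png')
cv2.imwrite('pics/s4z.png',cv2.hconcat([cv2.resize(a,(380,380)),cv2.resize(b,(420,380))]))"
```

```text
False 8.9083 [0.48359967 0.08545771 0.08345416] [0.48392178 0.08551814] 0.027211913173020283 [-5.60785623  0.22269929 -8.17603601]
```

View pics/s4z.png

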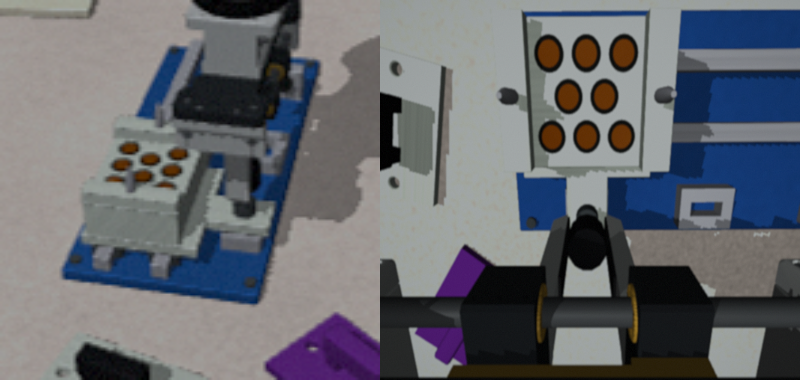

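```bash
python3 - <<'E'
from h import *
p=[0.4838,0.0855]
r=robot.move_linear([*p,0.0703],velocity=0.03,threshold=13)
s=robot.get_state(); print(r,s["time"],s["ee_pos"],s["opening"],s["force"])
E
```

```text
True 9.5083 [0.48352562 0.08542911 0.07009548] 0.027164481569488457 [-3.00527693 -0.43780336 10.48922877]
```

It went all the way down to the gripping height, and the force appeared only at the bottom, so the pin is in the hole. I release it and check.

```bash
python3 - <<'E'
from h import *
robot.gripper_to(0.05)
s=robot.get_state(); print(s["ee_pos"])
robot.move_linear([0.4838,0.0855,0.16],velocity=0.15)
# view pose: camera covering cover and carriage
Rt=down(1.739-np.pi)
robot.move_ptp([0.46,0.18,0.20],Rt)
robot.pause(0.3)
C=cam("wrist"); save("wrist","pics/w5.png"); s=robot.get_state(); print(s["time"],s["ee_pos"])
for P in ([.4824,.0853,.080],[.4838,.0855,.080],[0.5115,0.2789,.008]): print(proj(C,P).round(1))
save("side","pics/s5.png")
E
```

```text
[0.48199975 0.08515634 0.06888254]
11.675 [0.46006291 0.17939249 0.19965643]
[382.4 198.7]
[382.6 197.2]
[191.2 126.3]
```

View pics/w5.png

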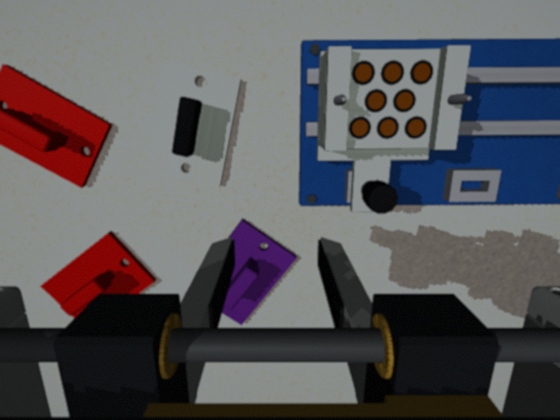

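View pics/s5.png

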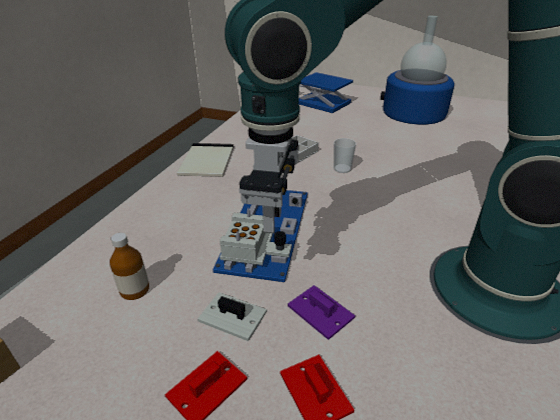

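```bash
cat > m5.py <<'E'
from h import *
im=cv2.imread("pics/w5.png"); g=cv2.cvtColor(im,cv2.COLOR_BGR2GRAY)
C=cam("wrist"); print(robot.get_state()["ee_pos"])
def blob(b,th):
    m=(g[b[1]:b[3],b[0]:b[2]]<th).astype(np.uint8); k,l,st,c=cv2.connectedComponentsWithStats(m); i=1+np.argmax(st[1:,4])
    return c[i]+b[:2],st[i].tolist(),(l==i).astype(np.uint8)
hs=[]
for b in ((190,70,210,92),(176,158,196,178)):
    ref=np.median(g[b[1]:b[3],b[0]:b[2]]); 
    for d in (12,25):
        u,st,_=blob(b,ref-d); print(u.round(2),st,ray(C,u,.008).round(4))
    hs.append(ray(C,u,.008)[:2])
d=hs[0]-hs[1]; print("len",np.linalg.norm(d),"yaw",np.arctan2(d[1],d[0]),(hs[0]+hs[1])/2)
u,st,m=blob((165,88,206,168),30); r=cv2.minAreaRect(cv2.findNonZero(m)); print("handle",u,st,r,ray(C,u,.038))
u,st,m=blob((352,170,410,220),30); print("knob",u,st,ray(C,u,.078),ray(C,u,.090))
cv2.imwrite("pics/w5a.png",cv2.resize(im[60:190,160:260],None,fx=6,fy=4.6,interpolation=0)[:600])
cv2.imwrite("pics/w5b.png",cv2.resize(im[30:220,300:480],None,fx=3,fy=3,interpolation=0))
for jaw in (0.168,-2.973): 
    q=robot.ik([0.565,.104,.2],down(jaw)); print(jaw,q)
q=robot.ik([0.512,.279,.1],down(-1.636)); print(q)
E
python3 m5.py
```

```text
[0.46007506 0.17958268 0.19977231]
[198.84  80.37] [4, 5, 11, 13, 105] [0.5584 0.2759 0.008 ]
[198.45  80.27] [4, 5, 10, 12, 88] [0.5585 0.2763 0.008 ]
[185.   167.53] [4, 4, 11, 12, 98] [0.4663 0.2818 0.008 ]
[184.81 167.5 ] [5, 5, 9, 10, 74] [0.4663 0.282  0.008 ]
len 0.09239133962149468 yaw -0.06189262925126065 [0.51235811 0.27916473]
handle [186.46964286 126.40714286] [8, 10, 28, 58, 1120] ((21.37837791442871, 38.72972869873047), (20.714271545410156, 56.22445297241211), 9.462322235107422) [0.51290596 0.27644267 0.038     ]
knob [384.53684211 193.75964912] [11, 0, 47, 42, 1140] [0.48683801 0.08405168 0.078     ] [0.4890396  0.08867231 0.09      ]
0.168 [ 0.51057717  0.54116506 -1.00254652  1.74378657  0.49902778  1.13666858
 -0.47731925]
-2.973 [-0.96290012  0.52120635  0.98080437  1.79145616 -0.48477473  1.0926682
 -2.78481553]
[-0.03576017  0.58550877 -0.68074475  1.80497322  0.45493423  0.91332667
 -2.55597883]
```

View pics/w5a.png

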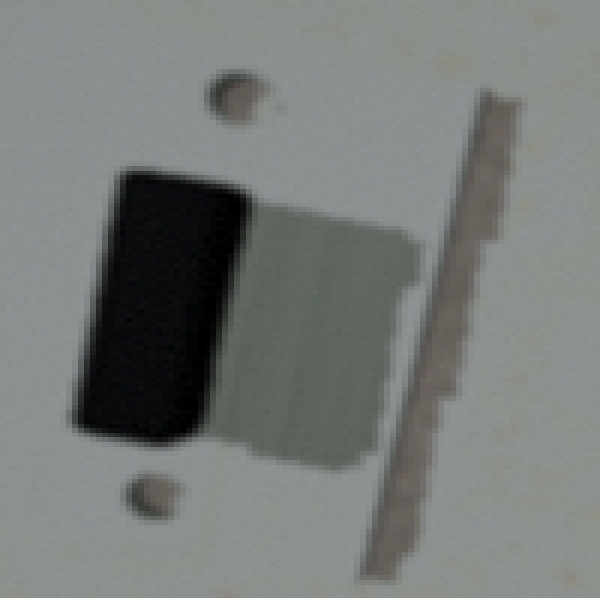

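View pics/w5b.png

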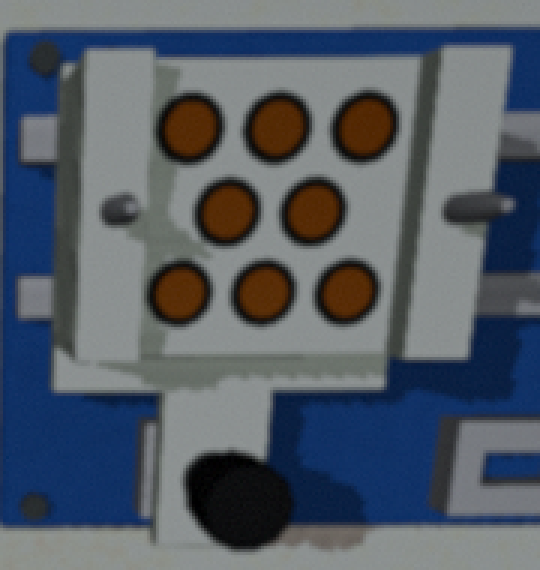

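Knob top sits at (380,197), where it is predicted for a fully-down plunger at the hole (382,198), and the tongue is right beneath it, so the plunger is home. The crop shows the aluminium plate with its two holes and black handle, spacing 92.4 mm, so it is the right cover. Now I pick it up.

```bash
python3 - <<'E'
from h import *
R=down(-0.062-np.pi/2)
robot.move_ptp([0.512,0.279,0.13],R)
robot.pause(0.3)
C=cam("wrist"); im=save("wrist","pics/w6.png"); s=robot.get_state(); print(s["time"],s["ee_pos"])
for P in ([.5585,.2761,.008],[.4663,.2819,.008],[0.512,0.279,.042]): print(proj(C,P).round(1))
E
```

```text
12.6667 [0.51234608 0.27838901 0.13062236]
[274.5 154.3]
[274.6 251.6]
[274.5 216.8]
```

View pics/w6.png

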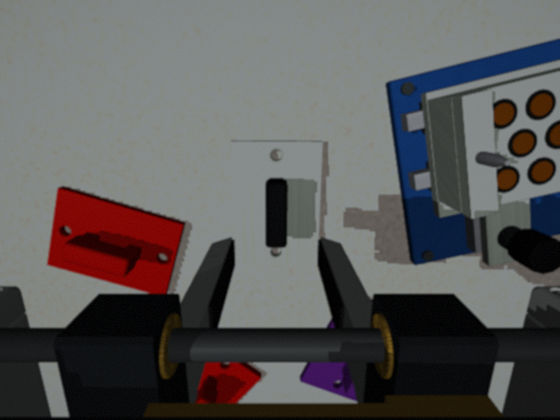

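Holes at (277,155) and (275.5,251.5) agree with the predictions to within 2.5 px. Now grasp and lift.

```bash
python3 - <<'E'
from h import *
robot.move_linear([0.512,0.279,0.032],velocity=0.08,threshold=15)
s=robot.get_state(); print(s["time"],s["ee_pos"],s["force"])
robot.gripper_to(0.0)
s=robot.get_state(); print(s["time"],s["ee_pos"],s["opening"],s["force"])
robot.move_linear([0.512,0.279,0.20],velocity=0.12)
robot.pause(0.2)
s=robot.get_state(); print(s["time"],s["ee_pos"],s["opening"],s["force"])
C=cam("wrist"); im=save("wrist","pics/w7.png")
R=np.array(s["tool_rot"]);p=np.array(s["ee_pos"])
for l in ([-.046,0,.024],[.046,0,.024]): print(proj(C,p+R@np.array(l)).round(1))
E
```

```text
14.0417 [0.51228226 0.27912645 0.03248112] [ 0.3120781  -0.40395363 -0.04779151]
14.6417 [0.51204455 0.27890818 0.03204593] 0.01754101148985851 [-0.42968484 -1.03764796  2.07581059]
16.3917 [0.51185606 0.27898314 0.19965265] 0.017910008206713866 [-0.75547902 -0.14423226 -4.02549292]
[275.4 312.4]
[275.3 174.6]
```

View pics/w7.png

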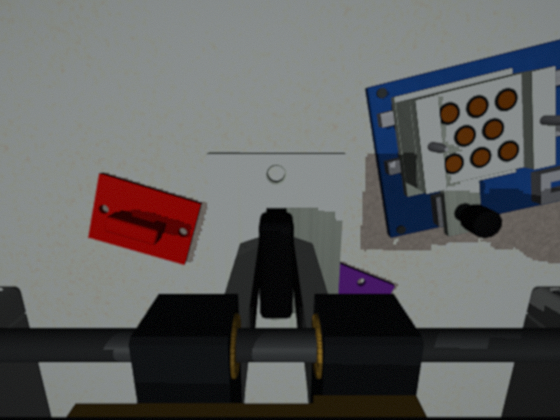

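The cover is held level (4 N load) and its far hole is at (276,174), about 0.5 mm from predicted. Two seat estimates agree to within 0.4 mm, and the seat also agrees along y with where the gripped knob locked. I move over the seat, just above the pin tips, and look through the near hole.

```bash
python3 - <<'E'
from h import *
R=down(1.739-np.pi/2)
P=[0.5662,0.0990]
robot.move_ptp([*P,0.20],R)
robot.move_linear([*P,0.149],velocity=0.08,threshold=10)
robot.pause(0.3)
s=robot.get_state(); print(s["time"],s["ee_pos"],s["opening"],s["force"])
C=cam("wrist"); im=save("wrist","pics/w8.png"); save("side","pics/s8.png")
y=np.array([-.1674,.9859,0]);seat=np.array([.5662,.0995,.087])
print(proj(C,seat+.046*y+[0,0,.024]), proj(C,np.r_[s["ee_pos"][:2],s["ee_pos"][2]-.024]+.0465*y))
cv2.imwrite("pics/w8z.png",cv2.resize(im[120:240,200:360,::-1],None,fx=5,fy=5,interpolation=2))
E
```

```text
19.3 [0.5663411  0.09896    0.14927581] 0.017434238623209378 [-0.79191072  0.49351229 -3.29038002]
[276.18342279 169.55736022] [276.26893089 173.70217286]
```

View pics/w8.png

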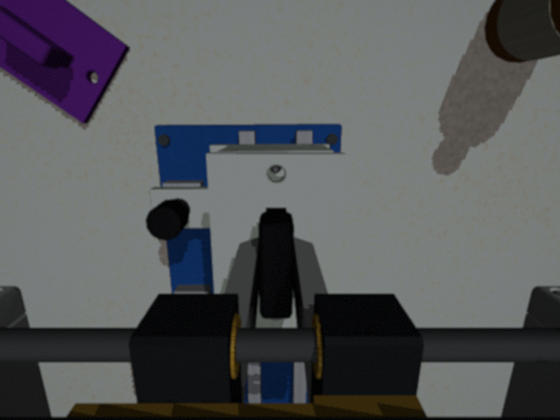

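View pics/w8z.png

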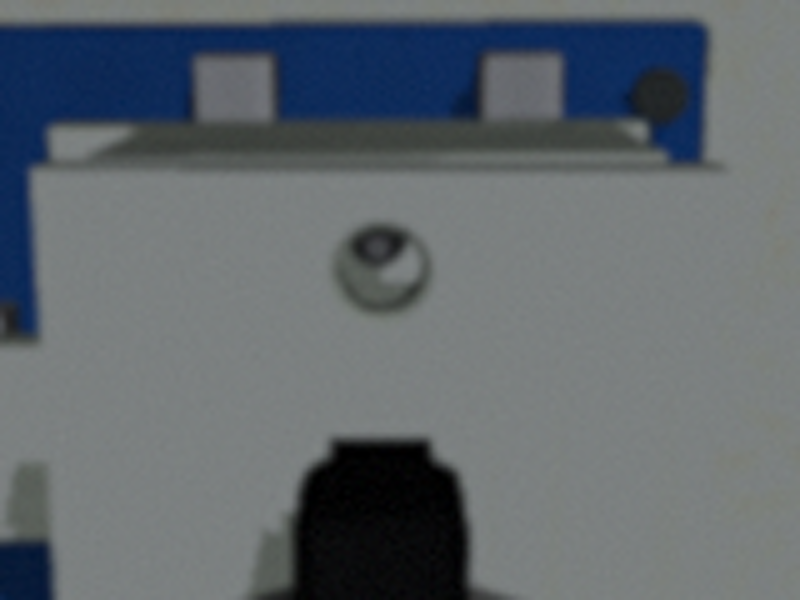

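```bash
python3 -c "
import cv2
a=cv2.imread('pics/s8.png')[150:300,180:330];cv2.imwrite('pics/s8z.png',cv2.resize(a,(600,600),interpolation=2))"
```

```text
(no output)
```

View pics/s8z.png

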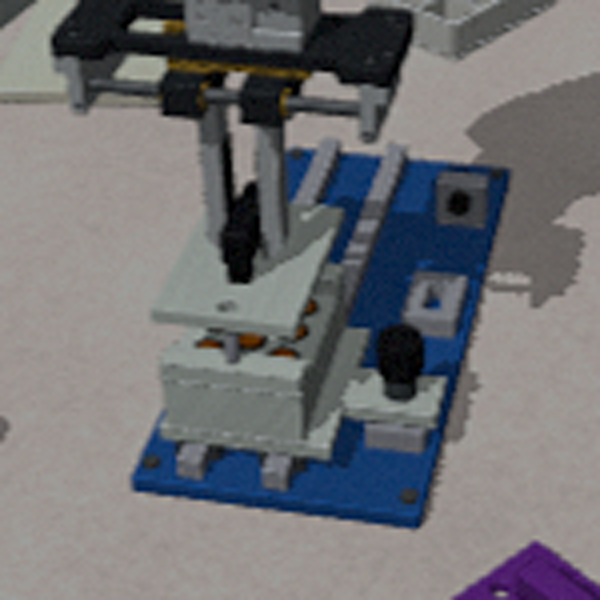

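The pin tip shows through the near hole at (275.6,169), where it was predicted at (276.2,169.6), so alignment is within about 0.5 mm. Now I lower it.

```bash
python3 - <<'E'
from h import *
P=[0.5662,0.0990]
r=robot.move_linear([*P,0.1175],velocity=0.03,threshold=10)
s=robot.get_state(); print(r,s["time"],s["ee_pos"],s["opening"],s["force"],s["moment"])
robot.pause(0.3)
s=robot.get_state(); print(s["ee_pos"],s["force"])
save("wrist","pics/w9.png"); save("side","pics/s9.png")
a=cv2.imread('pics/s9.png')[150:300,180:330];b=cv2.imread('pics/w9.png')[120:240,200:360]
cv2.imwrite('pics/s9z.png',cv2.hconcat([cv2.resize(a,(400,400),interpolation=2),cv2.resize(b,(400,400),interpolation=2)]))
E
```

```text
True 20.3333 [0.56603263 0.09908454 0.11899464] 0.01733493607473664 [-1.38547749 -0.4286056   8.48972073] [-0.20074189  0.46770519  0.05090333]
[0.56601671 0.09909165 0.11898754] [-1.4886225  -1.30044078  7.94940317]
```

View pics/s9z.png

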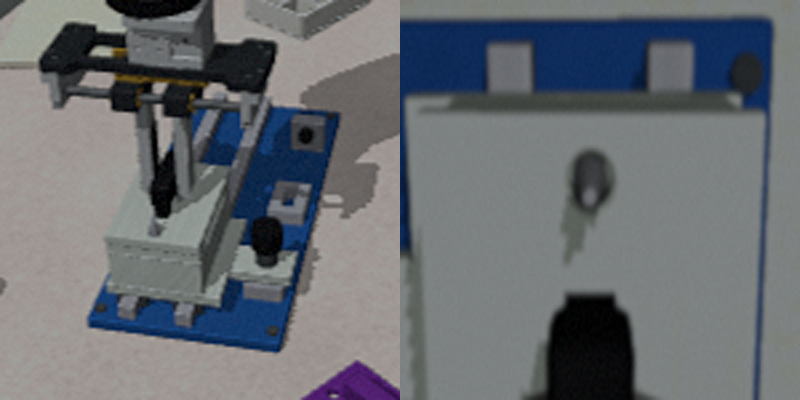

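Contact came exactly at the seat height (TCP 0.119 = 0.087 + 0.032), and the pin stands up through the plate. Now I release, retreat and check.

```bash
python3 - <<'E'
from h import *
robot.gripper_to(0.05)
s=robot.get_state(); p=s["ee_pos"]
robot.move_linear([p[0],p[1],0.24],velocity=0.12)
robot.move_linear([p[0]+.1674*.06,p[1]-.9859*.06,0.27],velocity=0.15)
robot.pause(0.3)
s=robot.get_state(); print(s["time"],s["ee_pos"],s["force"])
C=cam("wrist"); im=save("wrist","pics/w10.png"); save("side","pics/s10.png")
y=np.array([-.1674,.9859,0]);seat=np.array([.5662,.0995,.087])
for q in (.046,-.046): print(proj(C,seat+q*y+[0,0,.008]).round(1),proj(C,seat+q*y+[0,0,.024]).round(1))
a=cv2.imread('pics/s10.png')[150:300,180:330]
cv2.imwrite('pics/s10z.png',cv2.hconcat([cv2.resize(a,(380,380),interpolation=2),cv2.resize(im[:,:,::-1],(420,380))]))
E
```

```text
23.4833 [0.57542139 0.04019619 0.26983528] [-0.73737747  0.80979156  0.23470502]
[277.6  86.6] [277.7  85.1]
[277.4 178.9] [277.4 181.9]
```

View pics/s10z.png

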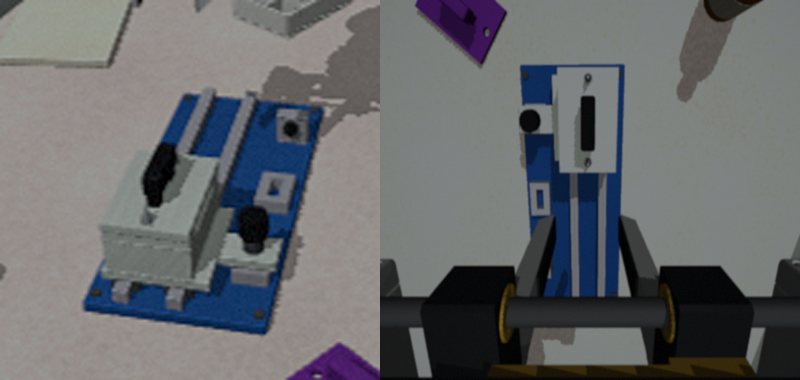

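Both pins stand through the cover holes at about (277,86) and (277,179) (predicted (277.6,86) and (277.4,180)). The plate lies flat, the knob is down and the gripper is clear.

```bash
python3 -c "
from rig import robot
print(robot.sign_off())"
```

```text
the job is handed in; nothing more can be done
None
```

The job is handed in at about 23.5 s on the robot clock (limit 61 s). The carriage is locked at the index block and the cover is seated over both guide pins. `sign_off` reported no verdict, so this rests on my own checks.

**Plunger and carriage:** I pulled the knob up about 13.5 mm and slid the carriage 105 mm to the low block with the hole. I then guided the plunger down and let go. It went down to the height at which I had gripped it, and a resisting force was felt only at the bottom. After release, the top of the knob showed within about 2 px of where a fully lowered plunger should appear.

**Cover:** I took the aluminium plate with the black handle. Its holes measured 92.4 mm apart, against 92 mm given. Before lowering, I saw the pin tip through the near hole, within about 0.5 mm of where it should be. Contact came at the seat height (TCP at 0.119 m, as expected) while the gripper still held the plate, and only then did I let go.

**Last picture:** Both pins stand through the holes within about 1 px of prediction, the plate lies flat, the knob is down and the gripper is clear. I did not move near the beaker, bottle or tray, but I did not measure their positions again at the end.

No check failed. The largest disagreements were about 3 mm in the early knob and handle sightings, and a 1.5 to 2 mm shift of the gripper when it released the knob. Neither affected the fit.

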